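Repack the model-making caddy

ROBOT

A 7-joint arm with a two-finger parallel gripper is mounted at the origin on the work surface. World frame = base frame: x ahead of the robot, y to its left, z up, the work surface at z = 0. Lengths are in mm, angles in rad, forces in N, time in s.
With the tool pointing down it reaches from about 400 to 750 mm from the base axis. Payload 19.5 kg.
Tool frame: the origin (TCP) lies between the finger pads; the fingertips stand 14 mm ahead of it and the grasp point (between the pads) lies 5 mm behind it; z points along the fingers, y is the line along which they close (so a half turn about z gives the same grasp; the last joint's range is limited). The gripper opens to 85 mm and grips with 20 to 120 N. Pads are 22 mm wide; open, the fingers measure 114 mm over their backs; the gripper's body (76 mm by 85 mm) begins 54 mm behind the grasp point. The pads swing forward as they close: fully open they stand 13 mm farther back than shut.
Start: joints at [-1.145, 0.707, -0.028, 1.485, 0.022, 0.951, -0.075], TCP at [259.266, 513.204, 245.268] pointing down, gripper open.
Joint ranges: [-2.71, 2.71], [-0.32, 2.16], [-1.57, 1.52], [0, 2.45], [-1.46, 4.6], [0, 2.02], [-2.83, 2.83]. Speed limits (rad/s): [1.89, 1.89, 2.57, 2.57, 3.01, 3.01, 3.01].

INTERFACE

Orientations are given as a 3x3 rotation matrix whose columns are the frame's x, y, z axes.
In Python, from cell import bot, viewer gives the robot as it stands.
- The arm moves only by the tool step_arm, never from a script. Its argument "plan" is text: rows parted by semicolons, each of 7 numbers parted by spaces: the turn, a rotation vector about the tool's x, y, z in degrees, then the shift along the tool's x, y, z in mm, then the closure, from -1 (fully open) to 1 (shut). In form: ax ay az dx dy dz hand; .... A call has exactly 10 rows; each row is the pose to reach, as a shift and turn from the pose commanded when the call began, along the tool's axes at that moment; what a row does not reach only later rows make up. A row lasts 1/10 s, in which the tool goes at most 50 mm and 8.59 degrees, less where a joint would pass 70% of its speed; a pose out of reach is approached as far as the arm can. A call with a gripper value outside its range is refused whole. The fingers move at their own pace and stop on an object; "force" is the grip in N (left out, the last holds). Time passes only in rows, so rows that repeat a pose let the fingers close, or fill a call up. It gives the time, the measured TCP pose, the force, the opening and the grip force at its end, in the units of the state.
- bot.get_obs(): the state, without advancing time (a new reading comes with each control period).
- viewer.snapshot(name): name is "scene" or "top"; returns a dict with "pixels" (480x640x3 uint8, blue, green, red), "fx", "fy", "cx", "cy" (pixels), "position" and "orientation" of the camera in the world. Camera axes: x right, y up, looking along -z (the intrinsics and any distortion apply to the point x, -y, -z); pixel columns grow to the right and rows downward; lengths in mm; the calibration is good to about 2 mm. A picture is of the moment at which its call begins. There is no depth.
- bot.job_done(): hands the job in; it is judged then, once.
The state is a dict: "t": time; "joints": joint angles; "dq": joint speeds; "effort": joint torques, N m; "tcp_pos": TCP position; "tool_rot": TCP orientation; "wrist_force": force on the tool from outside, world axes, zero at the start; "ft_torque": the same for the moment, N m; "grip_width": finger opening in mm; "gripper_force": force on a finger pad.
Only numpy, scipy, OpenCV 4.12 (cv2) and the standard library are available. Lean on these libraries where they do the work, as an engineer would, in place of code of your own. Each camera call takes 0.05 s, during which the arm holds its last target. There are 200 camera calls.

TASK

Repack the plywood caddy: set the wide tape roll flat in the bay beside the marker well, the mini stapler on its base in the middle bay, the square-ended sanding block cork side down in the end bay, and stand the tall marker cap up in the well, all the way down, easing aside the two pens kept there without lifting them out. Set the tape, stapler and block down rather than dropping them. Leave the short marker, the narrow tape roll and the round-nosed sanding block where they are on the bench.

Things in the scene. Friction and masses are not known exactly. Their poses are not given: they have to be found in the camera images.
- caddy: Fixed plywood caddy, long along its y. Origin under it, z up; mm in its frame. Floor top z 4, walls 4 thick. From -y to +y: marker well, centre (0,-125), 50x50 inside, rim z 69; ledge 12 wide, z 20; tape bay, centre (0,-38), 88 (x) by 84 (y) inside; stapler bay (0,38), 88 by 60; block bay (0,105), 88 by 66. Bay walls' tops z 20. Yaw within 0.35 rad, the well at the -y (robot's right) end.
- pen_a: Loose grey pen standing in the marker well, 16 mm thick, 85 long, top 6 mm tapered to 8 mm; origin at the centre of its foot, z along it. It can be pushed aside within the well.
- pen_b: The other loose pen in the well, same size and frame as pen_a.
- tall_marker: Tall white marker with black cap, standing on the bench cap up: 140 mm tall, 22 thick, the lowest 14 mm tapering to a 14 mm wide flat foot; origin at the centre of the foot, z up along it; a small clip on the cap's +x side can be ignored. Goes into the well.
- short_marker: Look-alike, stays: the same kind of marker, standing, but 80 mm tall. Origin at the centre of its foot.
- wide_tape: Wide tape roll lying flat (a ring): outside diameter 56 mm, hole 38, height 40; origin at the centre of its underside, z along its axis. Goes into the tape bay.
- narrow_tape: Look-alike, stays: tape roll of the same diameters but only 18 mm high. Origin at the centre of its underside.
- stapler: Black mini stapler on its base, 64 mm long (its x), 24 wide (y), 41 high; upper arm, 22 wide, is at heights 25 to 41, with a thinner waist below it; origin at the centre of its underside, z up. Goes into the stapler bay, long side along the caddy's x, either way round.
- square_block: Wooden sanding block with cork sole, both ends square: 60 (its x) by 34 (y) by 36 mm high; origin at the centre of its underside, z up. Goes into the block bay, long side along the caddy's x, either way round.
- round_block: Look-alike, stays: sanding block of the same wood and size (60 x 34 x 36 mm) with one end (+x) rounded to a half circle in plan. Origin at the centre of its underside.
Not all that is in view belongs to the job. What is shaped like the stapler but blue or orange is not meant. What is shaped like the pen_a but yellow is not meant.

How it is judged:
By the outcome, as a careful person would: the job done as asked, in the order asked, and still so for the second after the job is handed in, with the robot touching nothing.
It also fails if it takes over 122 s, if anything falls off the work surface, if the arm or the gripper's body presses on something with over 40 N, if the wrist force passes 120 N, or if a joint passes its speed limit or range.

## Working session

There is one attempt and no reset: what is moved stays moved. The work goes in short steps, Python scripts to look and compute and a tool call to move; the robot and the scene stay as the last step left them, time stands still between calls to the robot, and variables do not carry over. Pictures are saved under pics/ and viewed, at most 14 in all, crops included, and the job is handed in when it is done.

Besides the shell and the picture viewer there is one more tool, called after "Call:" as name(argument=value, ...), one argument or row to a line, values as JSON. step_arm: Moves the arm, as the interface text tells. Its arguments: {"type":"object","properties":{"plan":{"type":"string"},"force":{"type":"number"}},"required":["plan"]}

```bash
ls; mkdir -p pics; python3 - <<'E'
from cell import bot, viewer
import cv2,pickle
o=bot.get_obs();print(o)
for n in("scene","top"):
    s=viewer.snapshot(n);cv2.imwrite(f"pics/{n}0.png",s["pixels"]);pickle.dump(s,open(f"{n}0.pkl","wb"))
    print({k:v for k,v in s.items() if k!="pixels"})
E
```

```text
pics
{'t': 0.0, 'joints': array([-1.14469883,  0.70706659, -0.02759944,  1.48498722,  0.02201652,
        0.95087044, -0.07549675]), 'dq': array([-0.00141601, -0.00048624,  0.00047254,  0.00047676, -0.00084151,
       -0.00016764,  0.00096283]), 'effort': array([-5.30508305e-05, -8.83238196e+01,  1.23457164e+00, -2.36171204e+01,
        1.68600900e-02,  6.67350061e-03, -9.21040311e-06]), 'tcp_pos': array([259.18535601, 513.01030069, 244.85129289]), 'tool_rot': array([[-8.92563351e-01,  4.50921826e-01, -4.12976951e-04],
       [ 4.50922012e-01,  8.92562856e-01, -9.42188184e-04],
       [-5.62453296e-05, -1.02718304e-03, -9.99999471e-01]]), 'wrist_force': array([-0.95493294,  0.1563665 , -0.80591616]), 'ft_torque': array([ 0.01710646, -0.01033901,  0.01273197]), 'gripper_force': 0.0, 'grip_width': 85.41357487165172}
{'fx': 538.9017714534226, 'fy': 538.9017714534226, 'cx': 313.713656345275, 'cy': 236.79864665624797, 'position': array([1122.97234239,  166.87096843,  916.91376612]), 'orientation': array([[-0.43304998, -0.69360247,  0.57565903],
       [ 0.90136823, -0.33446194,  0.27508275],
       [ 0.00173796,  0.63800534,  0.77002997]])}
{'fx': 488.3465370193094, 'fy': 488.3465370193094, 'cx': 325.56767631786784, 'cy': 233.06510841673227, 'position': array([ 287.40019942, -141.00189058, 1113.62287197]), 'orientation': array([[-0.01875773,  0.98846758, -0.15026643],
       [-0.9997381 , -0.02051382, -0.01014487],
       [-0.01311041,  0.15003678,  0.98859349]])}
```

View pics/scene0.png

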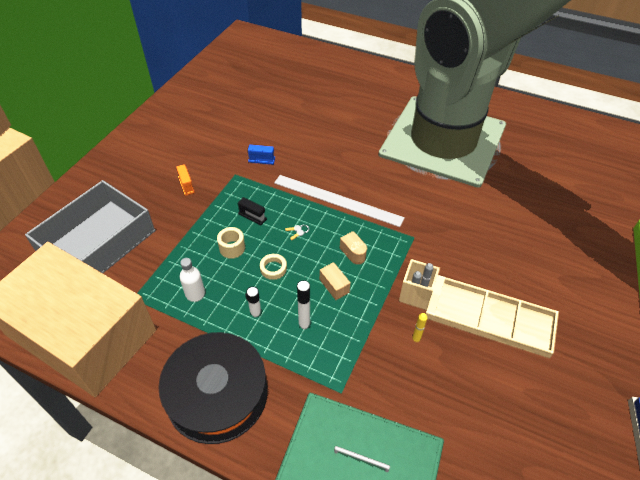

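View pics/top0.png

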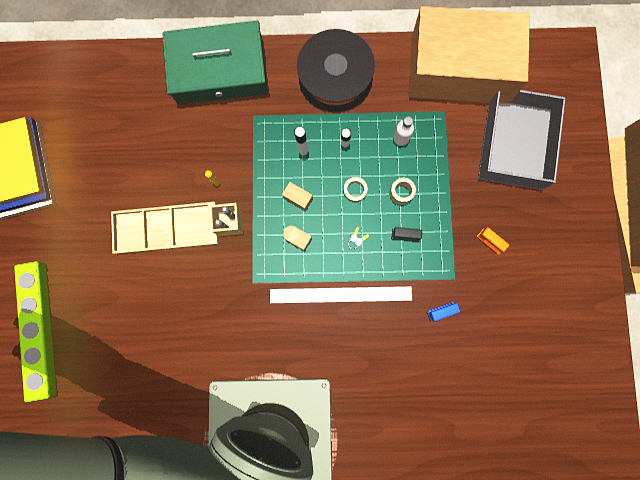

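The top view shows the caddy at (175,228), with its well at (227,218). The candidates, in top-view pixels:
- **Tapes:** (403,191) is tall and so is the wide roll. (356,189) is flat and so is the narrow one.
- **Blocks:** (297,195) looks square-ended. (297,238) looks round-nosed.
- **Markers:** (301,140) is the tall one, (346,138) the short one.
- **Staplers:** the black one at (407,234) is meant. The blue and orange ones are not.

I'll confirm these in an enlarged crop.

```bash
cat > h.py <<'E'
import numpy as np,cv2,pickle
def load(n): return pickle.load(open(n+".pkl","rb"))
def ray(s,u,v):
    d=np.array([(u-s["cx"])/s["fx"],-(v-s["cy"])/s["fy"],-1.]); return s["position"],s["orientation"]@d
def onz(s,u,v,z):
    p,d=ray(s,u,v); return p+d*(z-p[2])/d[2]
def proj(s,P):
    c=s["orientation"].T@(np.array(P,float)-s["position"]); return s["cx"]-s["fx"]*c[0]/c[2], s["cy"]+s["fy"]*c[1]/c[2]
E
python3 - <<'E'
import cv2
a=cv2.imread("pics/top0.png")[115:270,100:440]
b=cv2.imread("pics/scene0.png")[185:355,220:565]
a=cv2.resize(a,(790,360*790//790),interpolation=cv2.INTER_CUBIC)
cv2.imwrite("pics/c1.png",cv2.resize(cv2.imread("pics/top0.png")[115:270,100:440],None,fx=2.35,fy=2.35,interpolation=cv2.INTER_CUBIC))
cv2.imwrite("pics/c2.png",cv2.resize(b,None,fx=2.3,fy=2.3,interpolation=cv2.INTER_CUBIC))
E
```

```text
(no output)
```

View pics/c1.png

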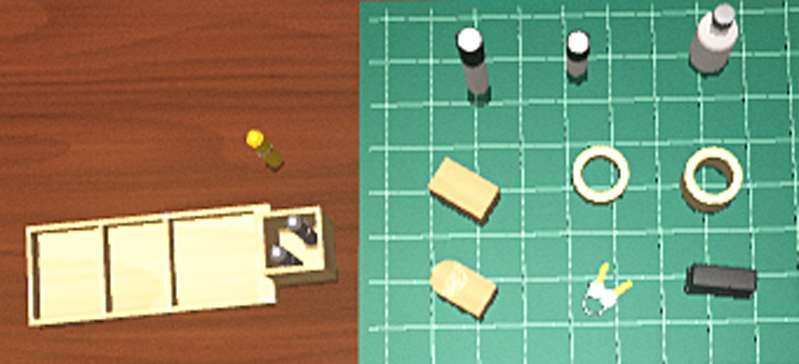

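View pics/c2.png

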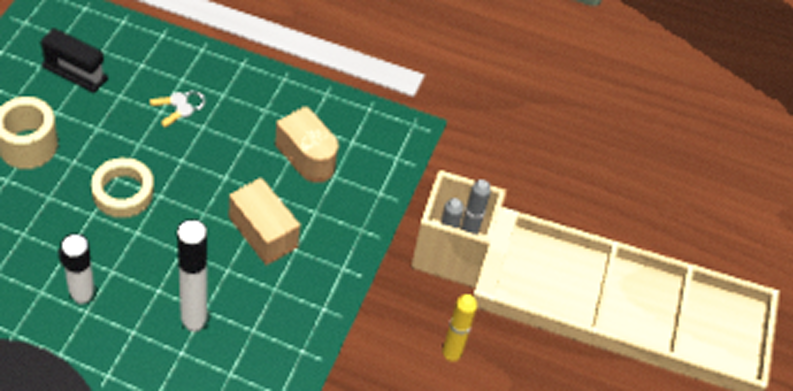

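The crops confirm it: square block at top (297,195), round-nosed block at (297,238), wide tape at (403,191), tall marker at (301,140). Next I'll measure poses with masks.

```bash
python3 - <<'E'
from h import *
T=load("top0");S=load("scene0")
def crop(s,x0,y0,x1,y1,k=4):
    return cv2.resize(s["pixels"][y0:y1,x0:x1],None,fx=k,fy=k,interpolation=cv2.INTER_CUBIC)
def rect(s,box,z,maskf,name,k=4):
    c=crop(s,*box,k);h=cv2.cvtColor(c,cv2.COLOR_BGR2HSV)
    m=maskf(h).astype(np.uint8)
    cs,_=cv2.findContours(m,cv2.RETR_EXTERNAL,cv2.CHAIN_APPROX_NONE)
    q=max(cs,key=cv2.contourArea)
    r=cv2.minAreaRect(q);b=cv2.boxPoints(r)
    px=(b+.5)/k-.5+np.array(box[:2])
    w=np.array([onz(s,*p,z)[:2] for p in px])
    e=w-np.roll(w,-1,0);L=np.hypot(*e.T);i=L.argmax()
    print(name,"ctr",w.mean(0).round(1),"sides",L[:2].round(1),"longdir deg",np.degrees(np.arctan2(e[i,1],e[i,0])).round(1)%180,"px",px.mean(0).round(1))
    return h
h=crop(T,270,175,325,255,4);hh=cv2.cvtColor(h,cv2.COLOR_BGR2HSV)
for u,v in((297,192),(301,206),(297,240),(401,190),(390,195),(403,184),(407,230),(407,240),(301,132),(280,190),(150,230),(200,230)):
    print((u,v),cv2.cvtColor(T["pixels"][v:v+1,u:u+1],cv2.COLOR_BGR2HSV)[0,0])
for t in(170,190,200,210,220):
  rect(T,(270,170,325,220),36,lambda h:(h[...,2]>t)&(h[...,0]<30),f"sq{t}")
for t in(150,190,215,235):
  rect(T,(380,170,430,215),40,lambda h:(h[...,2]>t)&(h[...,0]<35),f"tape{t}")
for t in(50,65,80):
  rect(T,(380,218,430,250),41,lambda h:(h[...,2]<t),f"stap{t}")
for t in(30,45,60):
  rect(T,(380,218,430,250),41,lambda h:(h[...,1]<120)&(h[...,2]>t-15)&(h[...,2]<110),f"stapS{t}")
rect(T,(290,120,312,136),140,lambda h:(h[...,2]>180)&(h[...,1]<60),"marker top")
rect(S,(290,275,316,295),140,lambda h:(h[...,2]>150)&(h[...,1]<60),"marker top scene")
for c in((25,228),(30,326),(269,205),(275,303)):
    print("caddy corner z20",onz(T,100+c[0]/2.35-.3,115+c[1]/2.35-.3,20).round(1))
for c in((263,211),(322,206),(271,272),(334,268)): print("well z69 (guess)",onz(T,100+c[0]/2.35-.3,115+c[1]/2.35-.3,69).round(1))
for n,a,b in(("penA",(294,222),(482,186)),("penB",(277,252),(455,205))):
    ua=(100+a[0]/2.35,115+a[1]/2.35);ub=(220+b[0]/2.3,185+b[1]/2.3)
    print(n,onz(T,*ua,85).round(1),onz(S,*ub,85).round(1))
E
```

```text
(297, 192) [ 23  89 254]
(301, 206) [ 15 142 169]
(297, 240) [ 23  87 254]
(401, 190) [ 80 134 156]
(390, 195) [ 20 111 115]
(403, 184) [ 20 104 115]
(407, 230) [ 23  10 105]
(407, 240) [60 17 45]
(301, 132) [120   1 255]
(280, 190) [ 78 119 176]
(150, 230) [ 27  61 254]
(200, 230) [ 28  49 254]
sq170 ctr [540.6 -66.2] sides [36.4 62.1] longdir deg 58.5 px [296.7 194.6]
sq190 ctr [540.8 -66.3] sides [36.2 62. ] longdir deg 58.1 px [296.7 194.5]
sq200 ctr [541.  -66.3] sides [35.9 61.7] longdir deg 58.0 px [296.7 194.4]
sq210 ctr [541.1 -66.2] sides [35.9 61.5] longdir deg 58.0 px [296.7 194.4]
sq220 ctr [541.  -66.3] sides [35.7 60.9] longdir deg 57.5 px [296.7 194.4]
tape150 ctr [ 546.  -306.1] sides [55.5 56.3] longdir deg 42.2 px [403.1 189.6]
tape190 ctr [ 546.3 -306.2] sides [55.  55.1] longdir deg 42.2 px [403.1 189.4]
tape215 ctr [ 546.2 -306.3] sides [55.  54.7] longdir deg 134.1 px [403.1 189.5]
tape235 ctr [ 546.2 -306.3] sides [54.2 53.9] longdir deg 134.1 px [403.1 189.5]
stap50 ctr [ 434.5 -307.8] sides [ 7.9 58.7] longdir deg 83.4 px [406.  238.5]
stap65 ctr [ 442.6 -30
[... 227 characters left out ...]
 [ 444.2 -309.1] sides [29.7 67.1] longdir deg 83.3 px [406.4 234.2]
stapS60 ctr [ 444.2 -309.1] sides [29.7 67.1] longdir deg 83.3 px [406.4 234.2]
marker top ctr [651.7 -80.7] sides [20.4 19. ] longdir deg 88.6 px [299.5 131. ]
marker top scene ctr [649.4 -80.1] sides [21.9 21.1] longdir deg 115.7 px [302.9 285.4]
caddy corner z20 [513.4 362.9  20. ]
caddy corner z20 [417.  353.5  20. ]
caddy corner z20 [531.2 124.4  20. ]
caddy corner z20 [434.5 117.1  20. ]
well z69 (guess) [514.7 118.1  69. ]
well z69 (guess) [518.2  63.   69. ]
well z69 (guess) [456.9 109.7  69. ]
well z69 (guess) [459.4  51.4  69. ]
penA [499.6  84.8  85. ] [469.8 101.4  85. ]
penB [472. 100.  85.] [498.2  87.4  85. ]
```

```bash
cat >> h.py <<'E'
from scipy.spatial.transform import Rotation as Ro
def tgt(phi):
    a=np.radians(phi);y=np.array([np.cos(a),np.sin(a),0]);z=np.array([0,0,-1.]);return np.c_[np.cross(y,z),y,z]
def legs(*tg):
    "tg: (x,y,z,phi)"
    from cell import bot
    o=bot.get_obs();R=o["tool_rot"];p=o["tcp_pos"]
    print("t",round(o["t"],2),"tcp",p.round(1),"phi",np.degrees(np.arctan2(R[1,1],R[0,1])).round(2),"w",round(o["grip_width"],1),"F",o["wrist_force"].round(1))
    for x,y,z,f in tg:
        print((x,y,z,f),Ro.from_matrix(R.T@tgt(f)).as_rotvec(True).round(2),(R.T@(np.array([x,y,z])-p)).round(1))
E
python3 -c "
from h import *
legs((500,200,200,4.3),(546.2,-306.2,140,4.3),(546.2,-306.2,33,4.3))"
```

```text
t 0.1 tcp [259.2 513.  244.9] phi 63.2 w 85.5 F [ 0.7 -0.4 -0.4]
(500, 200, 200, 4.3) [-5.00e-02  3.00e-02  5.89e+01] [-356.1 -170.8   45.1]
(546.2, -306.2, 140, 4.3) [-5.00e-02  3.00e-02  5.89e+01] [-625.6 -601.7  105.5]
(546.2, -306.2, 33, 4.3) [-5.00e-02  3.00e-02  5.89e+01] [-625.6 -601.6  212.5]
```

Call:
step_arm(
  plan="0 0 8 -44 -21 5 -1; 0 0 16 -89 -42 11 -1; 0 0 24 -133 -64 17 -1; 0 0 32 -178 -85 22 -1; 0 0 40 -222 -107 28 -1; 0 0 48 -267 -128 34 -1; 0 0 56 -311 -150 40 -1; 0 0 58.9 -356 -171 45 -1; 0 0 58.9 -380 -214 50 -1; 0 0 58.9 -404 -257 56 -1",
  force=40,
)

```text
t: 1.1
tcp_pos: [504.0, 99.7, 188.7]
tool_rot: [[-0.075, 0.997, -0.0], [0.997, 0.075, -0.0], [-0.0, -0.0, -1.0]]
wrist_force: [0.7, 0.9, 0.1]
grip_width: 85.1
gripper_force: 0.0
```

```bash
python3 -c "
from h import *
legs((546.2,-306.2,140,4.3),(546.2,-306.2,33,4.3))"
```

```text
t 1.1 tcp [504.   99.7 188.7] phi 4.3 w 85.1 F [0.7 0.9 0.1]
(546.2, -306.2, 140, 4.3) [-0.02  0.02 -0.  ] [-407.9   11.7   48.9]
(546.2, -306.2, 33, 4.3) [-0.02  0.02 -0.  ] [-407.9   11.7  155.9]
```

Call:
step_arm(
  plan="0 0 0 -49 1 6 -1; 0 0 0 -98 3 12 -1; 0 0 0 -147 4 18 -1; 0 0 0 -196 6 24 -1; 0 0 0 -245 7 29 -1; 0 0 0 -294 8 35 -1; 0 0 0 -343 10 41 -1; 0 0 0 -385 11 46 -1; 0 0 0 -408 11.7 50 -1; 0 0 0 -408 11.7 70 -1",
)

```text
t: 2.1
tcp_pos: [545.9, -308.6, 119.8]
tool_rot: [[-0.071, 0.997, 0.002], [0.997, 0.071, -0.003], [-0.003, 0.001, -1.0]]
wrist_force: [1.3, 0.5, -0.3]
grip_width: 85.2
gripper_force: 0.0
```

Call:
step_arm(
  plan="0 0 0 0 0 25 -1; 0 0 0 0 0 50 -1; 0 0 0 0 0 70 -1; 0 0 0 0 0 86 -1; 0 0 0 0 0 86 0; 0 0 0 0 0 86 0; 0 0 0 0 0 86 0.5; 0 0 0 0 0 86 1; 0 0 0 0 0 86 1; 0 0 0 0 0 86 1",
  force=40,
)

```text
t: 3.1
tcp_pos: [546.7, -304.6, 34.4]
tool_rot: [[-0.075, 0.997, 0.001], [0.997, 0.075, -0.001], [-0.001, 0.001, -1.0]]
wrist_force: [-1.5, 1.4, 6.8]
grip_width: 53.7
gripper_force: 43.3
```

```bash
python3 - <<'E'
from h import *
from cell import viewer
legs((546.2,-306.2,100,4.3),(478.6,178.7,110,4.3))
s=viewer.snapshot("scene");cv2.imwrite("pics/s1.png",cv2.resize(s["pixels"][140:350,130:410],None,fx=2,fy=2))
E
```

```text
t 3.1 tcp [ 546.7 -304.6   34.4] phi 4.3 w 53.7 F [-1.5  1.4  6.8]
(546.2, -306.2, 100, 4.3) [ 0.07  0.05 -0.  ] [ -1.6  -0.5 -65.6]
(478.6, 178.7, 110, 4.3) [ 0.07  0.05 -0.  ] [487.  -31.6 -76.1]
```

View pics/s1.png

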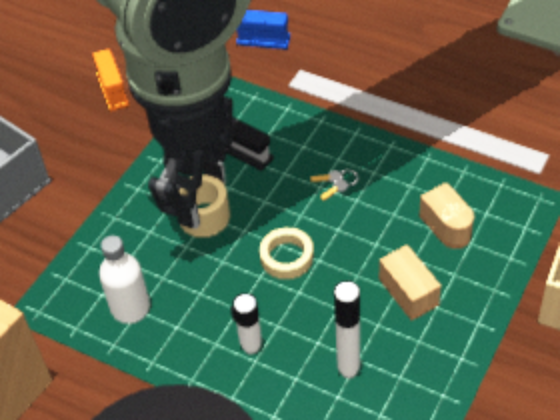

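The tape is held (width 53.7, grip 43 N). Neighbours are untouched.

Call:
step_arm(
  plan="0 0 0 0 0 -20 1; 0 0 0 0 0 -55 1; 0 0 0 0 0 -95 1; 0 0 0 30 -2 -125 1; 0 0 0 75 -5 -125 1; 0 0 0 122 -8 -125 1; 0 0 0 170 -11 -125 1; 0 0 0 218 -14 -125 1; 0 0 0 266 -17 -125 1; 0 0 0 310 -20 -125 1",
)

```text
t: 4.15
tcp_pos: [502.6, 5.4, 158.8]
tool_rot: [[-0.075, 0.997, 0.001], [0.997, 0.075, 0.0], [0.0, 0.001, -1.0]]
wrist_force: [1.6, 0.2, 0.2]
grip_width: 53.7
gripper_force: 42.5
```

```bash
python3 -c "
from h import *
legs((478.6,178.7,150,4.3),(478.6,178.7,38.4,4.3))"
```

```text
t 4.15 tcp [502.6   5.4 158.8] phi 4.32 w 53.7 F [1.6 0.2 0.2]
(478.6, 178.7, 150, 4.3) [ 0.05 -0.01  0.02] [174.6 -10.9   8.9]
(478.6, 178.7, 38.4, 4.3) [ 0.05 -0.01  0.02] [174.5 -11.  120.5]
```

Call:
step_arm(
  plan="0 0 0 45 -3 0 1; 0 0 0 90 -6 0 1; 0 0 0 135 -8 0 1; 0 0 0 165 -10 0 1; 0 0 0 174.5 -11 5 1; 0 0 0 174.5 -11 25 1; 0 0 0 174.5 -11 50 1; 0 0 0 174.5 -11 75 1; 0 0 0 174.5 -11 92 1; 0 0 0 174.5 -11 95 1",
)

```text
t: 5.15
tcp_pos: [478.5, 175.6, 62.0]
tool_rot: [[-0.074, 0.997, -0.002], [0.997, 0.074, -0.001], [-0.001, -0.002, -1.0]]
wrist_force: [0.5, 0.3, 0.3]
grip_width: 53.9
gripper_force: 42.5
```

```bash
python3 - <<'E'
from h import *
from cell import viewer
legs((478.6,178.7,38.4,4.3))
s=viewer.snapshot("scene");cv2.imwrite("pics/s2.png",cv2.resize(s["pixels"][180:380,340:600],None,fx=2.5,fy=2.5))
E
```

```text
t 5.15 tcp [478.5 175.6  62. ] phi 4.25 w 53.9 F [0.5 0.3 0.3]
(478.6, 178.7, 38.4, 4.3) [-0.11  0.05 -0.05] [ 3.1  0.3 23.6]
```

View pics/s2.png

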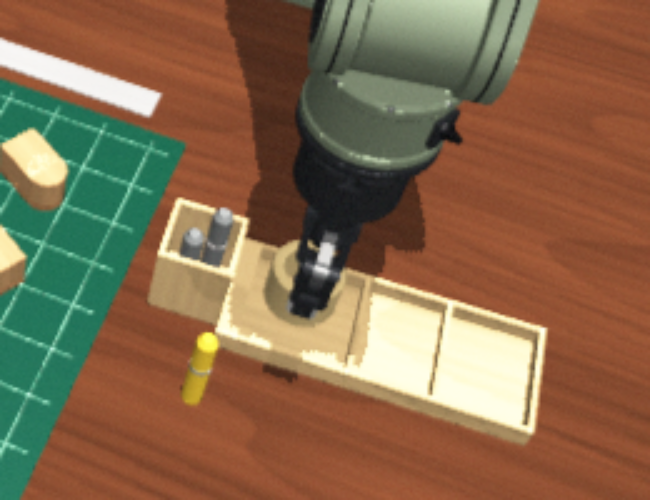

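Call:
step_arm(
  plan="0 0 0 1 0 5 1; 0 0 0 2 0 10 1; 0 0 0 3 0 14 1; 0 0 0 3 0 17 1; 0 0 0 3 0 19 1; 0 0 0 3 0 20.5 1; 0 0 0 3 0 22 1; 0 0 0 3 0 23 1; 0 0 0 3 0 23.5 1; 0 0 0 3 0 24 1",
)

```text
t: 6.2
tcp_pos: [478.8, 179.4, 39.3]
tool_rot: [[-0.075, 0.997, -0.0], [0.997, 0.075, -0.0], [-0.0, -0.0, -1.0]]
wrist_force: [0.4, -0.3, -0.7]
grip_width: 53.6
gripper_force: 42.5
```

Call:
step_arm(
  plan="0 0 0 0 0 0.5 1; 0 0 0 0 0 1 1; 0 0 0 0 0 1.3 1; 0 0 0 0 0 1.6 1; 0 0 0 0 0 1.6 1; 0 0 0 0 0 1.6 1; 0 0 0 0 0 1.6 1; 0 0 0 0 0 1.6 1; 0 0 0 0 0 1.6 1; 0 0 0 0 0 1.6 1",
)

```text
t: 7.2
tcp_pos: [478.8, 179.4, 38.3]
tool_rot: [[-0.075, 0.997, 0.0], [0.997, 0.075, 0.0], [0.0, 0.0, -1.0]]
wrist_force: [-2.7, -1.5, 16.3]
grip_width: 53.7
gripper_force: 44.2
```

Contact with the floor (16 N). I'll open a little and lift.

Call:
step_arm(
  plan="0 0 0 0 0 -0.6 1; 0 0 0 0 0 -0.6 0; 0 0 0 0 0 -0.6 -0.4; 0 0 0 0 0 -0.6 -0.8; 0 0 0 0 0 -0.6 -0.8; 0 0 0 0 0 -0.6 -0.8; 0 0 0 0 0 -15 -0.8; 0 0 0 0 0 -45 -0.8; 0 0 0 0 0 -85 -0.8; 0 0 0 0 0 -120 -0.8",
)

```text
t: 8.2
tcp_pos: [478.6, 179.4, 159.3]
tool_rot: [[-0.075, 0.997, 0.0], [0.997, 0.075, -0.0], [-0.0, 0.0, -1.0]]
wrist_force: [-0.2, 0.8, -0.1]
grip_width: 76.5
gripper_force: 0.0
```

```bash
python3 -c "
from h import *
legs((510,-100,140,-6.7),(446.5,-310,110,-6.7),(446.5,-310,34,-6.7))"
```

```text
t 8.2 tcp [478.6 179.4 159.3] phi 4.29 w 76.5 F [-0.2  0.8 -0.1]
(510, -100, 140, -6.7) [0.000e+00 1.000e-02 1.099e+01] [-280.9   10.4   19.3]
(446.5, -310, 110, -6.7) [0.000e+00 1.000e-02 1.099e+01] [-485.6  -68.6   49.4]
(446.5, -310, 34, -6.7) [0.000e+00 1.000e-02 1.099e+01] [-485.6  -68.6  125.4]
```

Call:
step_arm(
  plan="0 0 1 -45 -6 0 -0.4; 0 0 3 -94 -13 0 -0.4; 0 0 5 -143 -20 0 -0.4; 0 0 7 -192 -27 5 -0.4; 0 0 9 -241 -34 10 -0.4; 0 0 11 -290 -41 18 -0.4; 0 0 11 -339 -48 26 -0.4; 0 0 11 -388 -55 34 -0.4; 0 0 11 -437 -62 40 -0.4; 0 0 11 -470 -66.5 45 -0.4",
)

```text
t: 9.2
tcp_pos: [446.5, -297.8, 112.4]
tool_rot: [[0.119, 0.993, -0.0], [0.993, -0.119, -0.001], [-0.001, -0.0, -1.0]]
wrist_force: [-0.3, 0.3, -0.3]
grip_width: 59.6
gripper_force: 0.0
```

Call:
step_arm(
  plan="0 0 0 -15 0 5 -0.4; 0 0 0 -15 0 5 -0.4; 0 0 0 -15 0 5 -0.4; 0 0 0 -15 0 5 -0.4; 0 0 0 -15 0 5 -0.4; 0 0 0 -15 0 5 -0.4; 0 0 0 -15 0 5 -0.4; 0 0 0 -15 0 5 -0.4; 0 0 0 -15 0 5 -0.4; 0 0 0 -15 0 5 -0.4",
)

```text
t: 10.2
tcp_pos: [445.9, -309.1, 107.7]
tool_rot: [[0.117, 0.993, -0.0], [0.993, -0.117, -0.0], [-0.0, -0.0, -1.0]]
wrist_force: [0.5, -0.3, 0.0]
grip_width: 59.4
gripper_force: 0.0
```

```bash
python3 - <<'E'
from h import *
from cell import viewer
legs((446.5,-310,34,-6.7))
s=viewer.snapshot("scene");cv2.imwrite("pics/s3.png",cv2.resize(s["pixels"][140:280,170:350],None,fx=4,fy=4))
E
```

```text
t 10.2 tcp [ 445.9 -309.1  107.7] phi -6.7 w 59.4 F [ 0.5 -0.3  0. ]
(446.5, -310, 34, -6.7) [-0.    0.01 -0.  ] [-0.8  0.7 73.7]
```

View pics/s3.png

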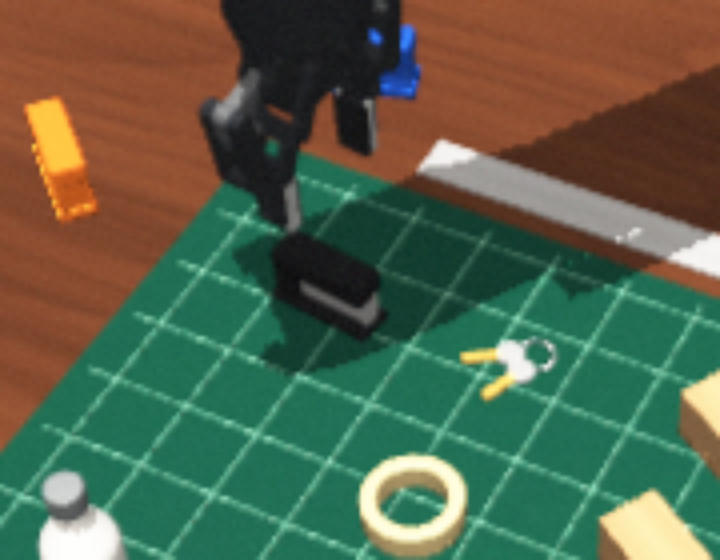

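The open fingers are above the black stapler, whose top centre is at scene pixel (252,205). I'll cross-check that point.

```bash
python3 -c "
from h import *
S=load('scene0')
for p in ((275,250),(300,235),(382,272),(357,290)): print(onz(S,170+p[0]/4-.4,140+p[1]/4-.4,41).round(1))"
```

```text
[ 450.6 -340.8   41. ]
[ 434.5 -334.1   41. ]
[ 439.3 -279.1   41. ]
[ 457.  -284.9   41. ]
```

Call:
step_arm(
  plan="0 0 0 -0.8 0 15 -0.4; 0 0 0 -0.8 0 35 -0.4; 0 0 0 -0.8 0 55 -0.4; 0 0 0 -0.8 0 70 -0.4; 0 0 0 -0.8 0 75 -0.4; 0 0 0 -0.8 0 75 0; 0 0 0 -0.8 0 75 0.3; 0 0 0 -0.8 0 75 0.7; 0 0 0 -0.8 0 75 1; 0 0 0 -0.8 0 75 1",
  force=40,
)

```text
t: 11.25
tcp_pos: [446.2, -310.1, 33.5]
tool_rot: [[0.117, 0.993, 0.001], [0.993, -0.117, -0.001], [-0.001, 0.001, -1.0]]
wrist_force: [0.2, 0.4, 8.2]
grip_width: 21.3
gripper_force: 42.3
```

Call:
step_arm(
  plan="0 0 0 0 0 0 1; 0 0 0 0 0 0 1; 0 0 0 0 0 -15 1; 0 0 0 0 0 -40 1; 0 0 0 0 0 -75 1; 0 0 0 0 0 -110 1; 0 0 0 0 0 -135 1; 0 0 8 0 0 -135 1; 0 0 16 0 0 -135 1; 0 0 24 0 0 -135 1",
)

```text
t: 12.25
tcp_pos: [445.8, -309.8, 169.2]
tool_rot: [[0.516, 0.857, 0.001], [0.857, -0.516, -0.0], [0.0, 0.001, -1.0]]
wrist_force: [0.2, 0.1, -1.0]
grip_width: 21.0
gripper_force: 41.1
```

```bash
python3 -c "
from h import *
legs((472.9,254.5,165,-85.7),(472.9,254.5,60,-85.7))"
```

```text
t 12.25 tcp [ 445.8 -309.8  169.2] phi -31.04 w 21.0 F [ 0.2  0.1 -1. ]
(472.9, 254.5, 165, -85.7) [ 5.000e-02 -5.000e-02  5.467e+01] [ 497.5 -267.7    4. ]
(472.9, 254.5, 60, -85.7) [ 5.000e-02 -5.000e-02  5.467e+01] [ 497.5 -267.9  109. ]
```

Call:
step_arm(
  plan="0 0 7 41 -22 0 1; 0 0 14 83 -45 0 1; 0 0 21 124 -67 0 1; 0 0 28 166 -89 0 1; 0 0 35 207 -112 0 1; 0 0 42 249 -134 0 1; 0 0 49 290 -156 0 1; 0 0 54.6 332 -178 0 1; 0 0 54.6 373 -201 0 1; 0 0 54.6 415 -223 0 1",
)

```text
t: 13.25
tcp_pos: [465.5, 163.3, 168.8]
tool_rot: [[0.997, 0.082, 0.0], [0.082, -0.997, 0.002], [0.0, -0.002, -1.0]]
wrist_force: [0.6, -0.0, -1.0]
grip_width: 20.9
gripper_force: 41.1
```

Call:
step_arm(
  plan="0 0 0 0 35 0 1; 0 0 0 0 70 0 1; 0 0 0 0 90 0 1; 0 0 0 0 92 0 1; 0 0 0 0 92 0 1; 0 0 0 0 92 0 1; 0 0 0 0 92 20 1; 0 0 0 0 92 50 1; 0 0 0 0 92 75 1; 0 0 0 0 92 80 1",
)

```text
t: 14.25
tcp_pos: [475.0, 69.5, 88.6]
tool_rot: [[0.997, 0.082, 0.004], [0.082, -0.997, 0.001], [0.004, -0.001, -1.0]]
wrist_force: [-7.4, 2.4, 105.0]
grip_width: 21.1
gripper_force: 122.7
```

```bash
python3 -c "
from h import *
legs((472.9,254.5,80,-85.7),(472.9,254.5,38,-85.7))"
```

```text
t 14.25 tcp [475.   69.5  88.6] phi -85.3 w 21.1 F [ -7.4   2.4 105. ]
(472.9, 254.5, 80, -85.7) [-0.04 -0.25  0.4 ] [  13.  -184.5    8.8]
(472.9, 254.5, 38, -85.7) [-0.04 -0.25  0.4 ] [  12.8 -184.5   50.8]
```

I had a sign error: after the turn, tool y points to world -y, so I went the wrong way and the stapler pressed on the well at 105 N. I'll lift straight up and check.

Call:
step_arm(
  plan="0 0 0 0 0 -10 1; 0 0 0 0 0 -20 1; 0 0 0 0 0 -35 1; 0 0 0 0 0 -50 1; 0 0 0 0 0 -65 1; 0 0 0 0 0 -80 1; 0 0 0 0 -40 -80 1; 0 0 0 0 -80 -80 1; 0 0 0 0 -120 -80 1; 0 0 0 0 -150 -80 1",
  force=40,
)

```text
t: 15.25
tcp_pos: [460.2, 221.9, 167.9]
tool_rot: [[0.996, 0.085, -0.001], [0.085, -0.996, 0.001], [-0.0, -0.001, -1.0]]
wrist_force: [0.5, 0.2, -0.7]
grip_width: 21.4
gripper_force: 99.7
```

```bash
python3 - <<'E'
from h import *
from cell import viewer
legs((472.9,254.5,165,-85.7),(472.9,254.5,80,-85.7),(472.9,254.5,38,-85.7))
s=viewer.snapshot("scene");a=cv2.resize(s["pixels"][170:370,370:580],None,fx=2.6,fy=2.6)
t=viewer.snapshot("top");b=cv2.resize(t["pixels"][190:270,190:255],None,fx=4,fy=4)
c=np.zeros((520,806,3),np.uint8);c[:520,:546]=a[:520,:546];c[:320,546:806]=b
cv2.imwrite("pics/s4.png",c)
E
```

```text
t 15.25 tcp [460.2 221.9 167.9] phi -85.14 w 21.4 F [ 0.5  0.2 -0.7]
(472.9, 254.5, 165, -85.7) [-0.04  0.03  0.56] [ 15.5 -31.4   2.9]
(472.9, 254.5, 80, -85.7) [-0.04  0.03  0.56] [ 15.5 -31.3  87.9]
(472.9, 254.5, 38, -85.7) [-0.04  0.03  0.56] [ 15.5 -31.3 129.9]
```

```bash
python3 -c "
import cv2;i=cv2.imread('pics/s4.png');cv2.imwrite('pics/s4.png',i[:,:800])"
```

```text
(no output)
```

View pics/s4.png

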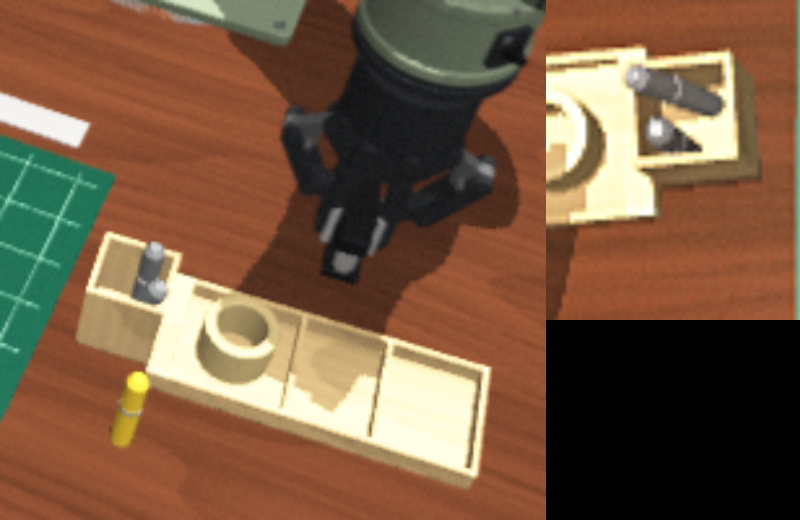

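Both pens are still in the well, and one now leans. The tape is fine at s4 (238,338). The stapler is still held but may have shifted, so I'll move above its bay and look closely.

Call:
step_arm(
  plan="0 0 0.3 8 -15 0 1; 0 0 0.6 13 -28 0 1; 0 0 0.6 13 -31 0 1; 0 0 0.6 13 -31 0 1; 0 0 0.6 13 -31 10 1; 0 0 0.6 13 -31 25 1; 0 0 0.6 13 -31 40 1; 0 0 0.6 13 -31 50 1; 0 0 0.6 13 -31 50 1; 0 0 0.6 13 -31 50 1",
  force=40,
)

```text
t: 16.35
tcp_pos: [471.8, 250.2, 117.9]
tool_rot: [[0.997, 0.071, 0.0], [0.071, -0.997, -0.0], [0.0, 0.0, -1.0]]
wrist_force: [-0.9, -0.3, -1.1]
grip_width: 21.4
gripper_force: 99.6
```

```bash
python3 - <<'E'
from h import *
from cell import viewer,bot
legs((472.9,254.5,80,-85.7),(472.9,254.5,38,-85.7)); print(bot.get_obs()["gripper_force"])
s=viewer.snapshot("scene");pickle.dump(s,open("st.pkl","wb"))
u,v=map(int,proj(s,(473,254,110)));print(u,v)
cv2.imwrite("pics/s5.png",cv2.resize(s["pixels"][v-35:v+65,u-60:u+60],None,fx=6,fy=6,interpolation=cv2.INTER_CUBIC))
E
```

```text
t 16.35 tcp [471.8 250.2 117.9] phi -85.93 w 21.4 F [-0.9 -0.3 -1.1]
(472.9, 254.5, 80, -85.7) [ 0.01 -0.   -0.23] [ 1.4 -4.2 37.9]
(472.9, 254.5, 38, -85.7) [ 0.01 -0.   -0.23] [ 1.4 -4.2 79.9]
99.64069979265332
512 288
```

View pics/s5.png

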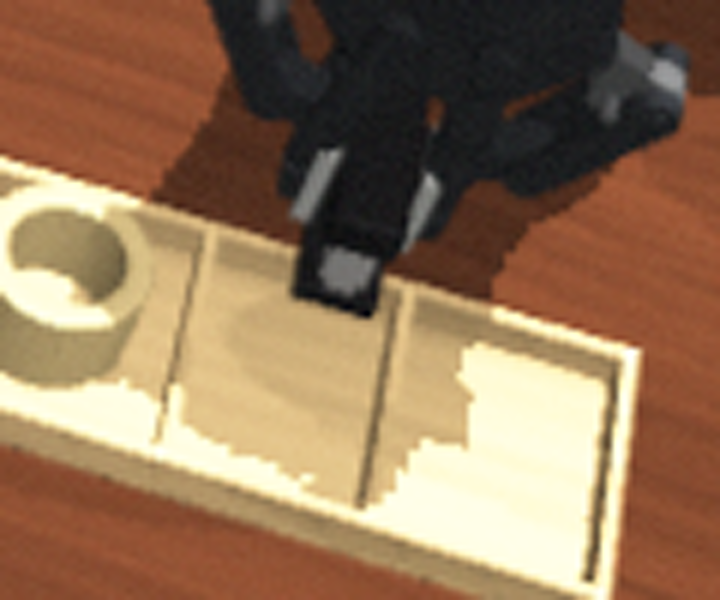

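```bash
python3 - <<'E'
from h import *
s=load("st");a=np.radians(4.07);X=np.array([np.cos(a),np.sin(a),0]);Y=np.array([-np.sin(a),np.cos(a),0]);p=np.array([471.8,250.2,0])
for x in(32,-32):
 for y,z in((-12,0),(12,0),(-11,41),(11,41),(-11,25),(11,25)):
  u,v=proj(s,p+X*x+Y*y+[0,0,117.9-33.5+z]);print(x,y,z,round((u-452)*6),round((v-253)*6))
g=cv2.cvtColor(s["pixels"][253:353,452:572],cv2.COLOR_BGR2GRAY)
m=cv2.resize(np.clip(s["pixels"][253:318,490:550].astype(float)*4,0,255).astype(np.uint8),None,fx=10,fy=9,interpolation=cv2.INTER_CUBIC);cv2.imwrite("pics/s6.png",m)
E
```

```text
32 -12 0 272 323
32 12 0 352 348
32 -11 41 312 248
32 11 41 389 272
32 -11 25 297 278
32 11 25 373 302
-32 -12 0 305 161
-32 12 0 383 184
-32 -11 41 345 84
-32 11 41 419 106
-32 -11 25 331 115
-32 11 25 404 137
```

View pics/s6.png

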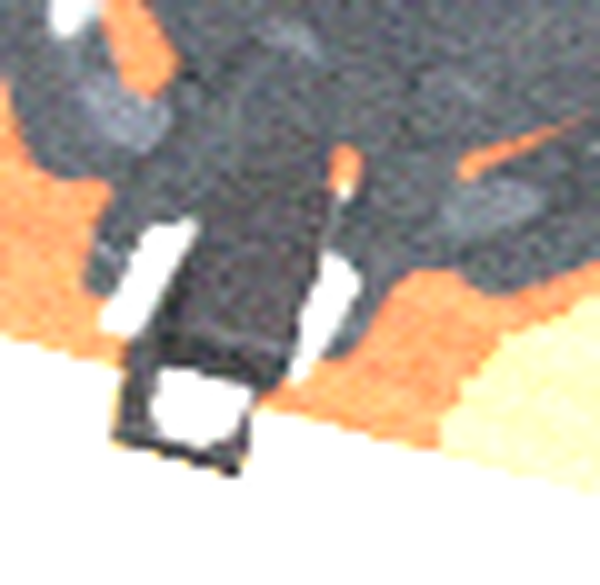

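The stapler is level but has slid about 16 mm up in the grip. The fingertips would go too deep into the bay, so I'll set it down on free bench at about (485,5) and regrip it higher.

Call:
step_arm(
  plan="0 0 0 0 0 -30 1; 0 0 0 0 0 -60 1; 0 0 0 0 30 -60 1; 0 0 0 0 75 -60 1; 0 0 0 0 120 -60 1; 0 0 0 0 165 -60 1; 0 0 0 0 205 -60 1; 0 0 0 0 235 -60 1; 0 0 0 0 245 -60 1; 0 0 0 0 245 -40 1",
)

```text
t: 17.4
tcp_pos: [490.2, 4.6, 159.4]
tool_rot: [[0.998, 0.069, 0.004], [0.069, -0.998, -0.0], [0.004, 0.001, -1.0]]
wrist_force: [0.7, 1.1, -1.8]
grip_width: 21.3
gripper_force: 99.7
```

Call:
step_arm(
  plan="0 0 0 0 0 25 1; 0 0 0 0 0 50 1; 0 0 0 0 0 75 1; 0 0 0 0 0 95 1; 0 0 0 0 0 110 1; 0 0 0 0 0 118 1; 0 0 0 0 0 123 1; 0 0 0 0 0 127 1; 0 0 0 0 0 129 1; 0 0 0 0 0 130 1",
)

```text
t: 18.4
tcp_pos: [489.3, 6.3, 27.9]
tool_rot: [[0.997, 0.072, 0.0], [0.072, -0.997, -0.0], [0.0, 0.0, -1.0]]
wrist_force: [0.3, 0.7, -1.3]
grip_width: 21.1
gripper_force: 99.7
```

Call:
step_arm(
  plan="0 0 0 0 0 1 1; 0 0 0 0 0 2 1; 0 0 0 0 0 3 1; 0 0 0 0 0 4 1; 0 0 0 0 0 5 1; 0 0 0 0 0 6 1; 0 0 0 0 0 6.5 1; 0 0 0 0 0 7 1; 0 0 0 0 0 7.5 1; 0 0 0 0 0 8 1",
)

```text
t: 19.4
tcp_pos: [489.5, 6.2, 20.5]
tool_rot: [[0.997, 0.071, 0.001], [0.071, -0.997, 0.0], [0.001, -0.0, -1.0]]
wrist_force: [-0.8, 1.3, 29.6]
grip_width: 21.4
gripper_force: 105.2
```

Contact. I'll release, raise the tool to 32.5 and regrip.

Call:
step_arm(
  plan="0 0 0 0 0 -0.8 1; 0 0 0 0 0 -0.8 0.2; 0 0 0 0 0 -0.8 -0.2; 0 0 0 0 0 -0.8 -0.2; 0 0 0 0 0 -0.8 -0.2; 0 0 0 0 0 -8 -0.2; 0 0 0 0 0 -12.5 -0.2; 0 0 0 0 0 -12.5 -0.2; 0 0 0 0 0 -12.5 -0.2; 0 0 0 0 0 -12.5 -0.2",
  force=60,
)

```text
t: 20.4
tcp_pos: [489.2, 6.4, 32.1]
tool_rot: [[0.997, 0.072, 0.0], [0.072, -0.997, 0.0], [0.0, -0.0, -1.0]]
wrist_force: [1.0, -1.2, 6.8]
grip_width: 51.0
gripper_force: 0.0
```

Call:
step_arm(
  plan="0 0 0 0 0 0 0; 0 0 0 0 0 0 0.2; 0 0 0 0 0 0 0.4; 0 0 0 0 0 0 0.7; 0 0 0 0 0 0 1; 0 0 0 0 0 0 1; 0 0 0 0 0 0 1; 0 0 0 0 0 -15 1; 0 0 0 0 0 -50 1; 0 0 0 0 0 -90 1",
  force=60,
)

```text
t: 21.4
tcp_pos: [488.5, 6.1, 122.7]
tool_rot: [[0.997, 0.071, -0.002], [0.071, -0.997, -0.0], [-0.002, 0.0, -1.0]]
wrist_force: [1.0, 1.1, -0.3]
grip_width: 20.9
gripper_force: 58.8
```

```bash
python3 - <<'E'
from h import *
from cell import viewer,bot
legs((472.9,254.5,160,-85.7))
s=viewer.snapshot("scene")
u,v=map(int,proj(s,(490,6,110)));print(u,v)
m=np.clip(s["pixels"][v-50:v+60,u-60:u+60].astype(float)*2.5,0,255).astype(np.uint8)
o=bot.get_obs();X=o["tool_rot"][:,0];Y=-o["tool_rot"][:,1];p=o["tcp_pos"]
m=cv2.resize(m,None,fx=5,fy=5,interpolation=cv2.INTER_CUBIC)
for x in(32,):
 for y,z in((-12,0),(12,0),(-11,41),(11,41)):
  a,b=proj(s,p+X*x+Y*y+[0,0,z-33]);cv2.circle(m,(int((a-u+60.5)*5),int((b-v+50.5)*5)),4,(0,0,255),1)
cv2.imwrite("pics/s7.png",m)
E
```

```text
t 21.4 tcp [488.5   6.1 122.7] phi -85.93 w 20.9 F [ 1.   1.1 -0.3]
(472.9, 254.5, 160, -85.7) [ 0.01  0.12 -0.23] [   2.  -248.9  -37.3]
380 248
```

View pics/s7.png

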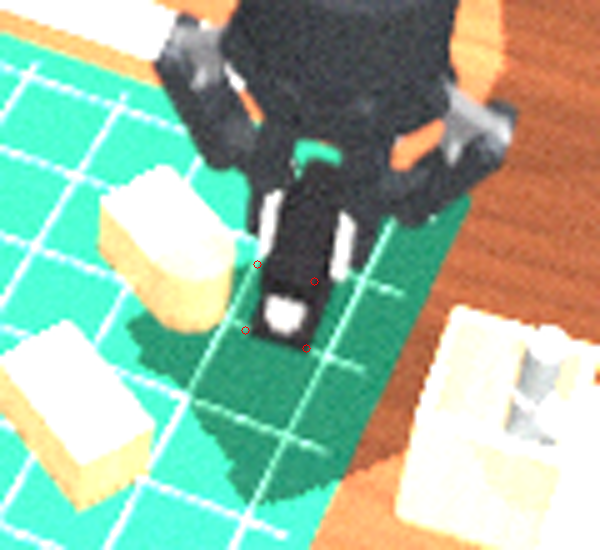

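The stapler is level and held at the right height, with its base corners at s7 (250,332) and (305,348), as predicted. Over to its bay, with tool −y being world +y.

Call:
step_arm(
  plan="0 0 0 0 0 -25 1; 0 0 0 0 0 -42 1; 0 0 0 0 -30 -42 1; 0 0 0 1 -75 -42 1; 0 0 0 1 -120 -42 1; 0 0 0 2 -165 -42 1; 0 0 0 2 -205 -42 1; 0 0 0 2 -235 -42 1; 0 0 0 2 -249 -42 1; 0 0 0 2 -249 -42 1",
)

```text
t: 22.45
tcp_pos: [472.9, 256.1, 163.8]
tool_rot: [[0.997, 0.074, -0.0], [0.074, -0.997, -0.0], [-0.0, 0.0, -1.0]]
wrist_force: [0.3, -0.5, -1.1]
grip_width: 21.2
gripper_force: 59.0
```

```bash
python3 -c "
from h import *
legs((472.9,254.5,60,-85.7),(472.9,254.5,38,-85.7))"
```

```text
t 22.45 tcp [472.9 256.1 163.8] phi -85.76 w 21.2 F [ 0.3 -0.5 -1.1]
(472.9, 254.5, 60, -85.7) [ 0.    0.02 -0.06] [-1.000e-01  1.600e+00  1.038e+02]
(472.9, 254.5, 38, -85.7) [ 0.    0.02 -0.06] [ -0.    1.6 125.8]
```

Call:
step_arm(
  plan="0 0 0 0 1.6 20 1; 0 0 0 0 1.6 45 1; 0 0 0 0 1.6 70 1; 0 0 0 0 1.6 90 1; 0 0 0 0 1.6 104 1; 0 0 0 0 1.6 112 1; 0 0 0 0 1.6 117 1; 0 0 0 0 1.6 120 1; 0 0 0 0 1.6 122 1; 0 0 0 0 1.6 123 1",
)

```text
t: 23.45
tcp_pos: [473.6, 253.2, 41.4]
tool_rot: [[0.997, 0.072, 0.0], [0.072, -0.997, 0.0], [0.0, -0.0, -1.0]]
wrist_force: [-0.3, 0.6, -1.2]
grip_width: 21.2
gripper_force: 59.0
```

Call:
step_arm(
  plan="0 0 0 0 0 0.6 1; 0 0 0 0 0 1.2 1; 0 0 0 0 0 1.8 1; 0 0 0 0 0 2.4 1; 0 0 0 0 0 3 1; 0 0 0 0 0 3.4 1; 0 0 0 0 0 3.8 1; 0 0 0 0 0 4 1; 0 0 0 0 0 4 1; 0 0 0 0 0 4 1",
)

```text
t: 24.45
tcp_pos: [473.5, 253.1, 37.2]
tool_rot: [[0.997, 0.071, -0.0], [0.071, -0.997, -0.0], [-0.0, 0.0, -1.0]]
wrist_force: [0.3, 0.8, -1.1]
grip_width: 20.8
gripper_force: 59.0
```

Call:
step_arm(
  plan="0 0 0 0 0 0.4 1; 0 0 0 0 0 0.8 1; 0 0 0 0 0 1.2 1; 0 0 0 0 0 1.6 1; 0 0 0 0 0 1.8 1; 0 0 0 0 0 2 1; 0 0 0 0 0 2 1; 0 0 0 0 0 2 1; 0 0 0 0 0 2 1; 0 0 0 0 0 2 1",
)

```text
t: 25.45
tcp_pos: [473.5, 253.1, 36.2]
tool_rot: [[0.997, 0.071, 0.0], [0.071, -0.997, 0.001], [0.0, -0.001, -1.0]]
wrist_force: [-7.0, -1.9, 24.9]
grip_width: 20.7
gripper_force: 62.6
```

Call:
step_arm(
  plan="0 0 0 0 0 -0.8 1; 0 0 0 0 0 -0.8 0.3; 0 0 0 0 0 -0.8 0; 0 0 0 0 0 -0.8 0; 0 0 0 0 0 -0.8 0; 0 0 0 0 0 -10 0; 0 0 0 0 0 -35 0; 0 0 0 0 0 -70 0; 0 0 0 0 0 -105 0; 0 0 0 0 0 -125 0",
)

```text
t: 26.45
tcp_pos: [473.8, 253.0, 163.2]
tool_rot: [[0.997, 0.071, 0.002], [0.071, -0.997, 0.001], [0.002, -0.0, -1.0]]
wrist_force: [-0.7, 0.3, -1.2]
grip_width: 43.1
gripper_force: 0.0
```

```bash
python3 -c "
from h import *
legs((541,-66.3,160,-32),(541,-66.3,100,-32),(541,-66.3,32.5,-32))
S=load('scene0')
# square block top corners from c2 crop
for p in ((229,193),(262,179),(299,217),(265,232)): print(onz(S,220+p[0]/2.3-.3,185+p[1]/2.3-.3,36).round(1))"
```

```text
t 26.45 tcp [473.8 253.  163.2] phi -85.93 w 43.1 F [-0.7  0.3 -1.2]
(541, -66.3, 160, -32) [ 3.000e-02 -1.200e-01 -5.393e+01] [ 44.3 323.3   3.1]
(541, -66.3, 100, -32) [ 3.000e-02 -1.200e-01 -5.393e+01] [ 44.2 323.3  63.1]
(541, -66.3, 32.5, -32) [ 3.000e-02 -1.200e-01 -5.393e+01] [ 44.1 323.4 130.6]
[ 534.9 -101.5   36. ]
[508.3 -81.7  36. ]
[531.9 -35.8  36. ]
[559.  -55.9  36. ]
```

```bash
python3 - <<'E'
from h import *
S=load("scene0")
k=4;c=cv2.resize(S["pixels"][255:305,310:360],None,fx=k,fy=k,interpolation=cv2.INTER_CUBIC);h=cv2.cvtColor(c,cv2.COLOR_BGR2HSV)
for t in(185,205,225):
    m=((h[...,2]>t)&(h[...,0]<32)).astype(np.uint8)
    q=max(cv2.findContours(m,0,cv2.CHAIN_APPROX_NONE)[0],key=cv2.contourArea)
    W=np.array([onz(S,(a+.5)/k-.5+310,(b+.5)/k-.5+255,36)[:2] for a,b in q[:,0]],np.float32)
    print(t,cv2.minAreaRect(W))
E
```

```text
185 ((538.2176513671875, -66.23206329345703), (62.361846923828125, 35.59070587158203), 58.197898864746094)
205 ((538.0028686523438, -66.45222473144531), (61.53199005126953, 35.04750442504883), 58.163719177246094)
225 ((537.693359375, -66.57282257080078), (60.99950408935547, 34.6627197265625), 58.32389831542969)
```

Call:
step_arm(
  plan="0 0 -8 3 35 0 -0.4; 0 0 -16 10 80 0 -0.4; 0 0 -24 17 125 0 -0.4; 0 0 -32 24 172 0 -0.4; 0 0 -40 30 218 0 -0.4; 0 0 -48 36 264 0 -0.4; 0 0 -54 42 305 10 -0.4; 0 0 -54 43 323 30 -0.4; 0 0 -54 43 323.4 50 -0.4; 0 0 -54 43 323.4 62 -0.4",
)

```text
t: 27.45
tcp_pos: [539.0, -67.1, 97.5]
tool_rot: [[0.53, 0.848, -0.001], [0.848, -0.53, -0.0], [-0.001, -0.001, -1.0]]
wrist_force: [-0.0, 0.7, 0.9]
grip_width: 59.9
gripper_force: 0.0
```

```bash
python3 -c "
from h import *
legs((539.5,-66.4,32.5,-31.8))"
```

```text
t 27.45 tcp [539.  -67.1  97.5] phi -31.98 w 59.9 F [-0.   0.7  0.9]
(539.5, -66.4, 32.5, -31.8) [-0.04  0.05 -0.18] [ 0.9  0.1 65. ]
```

Call:
step_arm(
  plan="0 0 0 0.5 0 20 -0.4; 0 0 0 0.5 0 40 -0.4; 0 0 0 0.5 0 58 -0.4; 0 0 0 0.5 0 67 -0.4; 0 0 0 0.5 0 68 -0.4; 0 0 0 0.5 0 68 0; 0 0 0 0.5 0 68 0.3; 0 0 0 0.5 0 68 0.7; 0 0 0 0.5 0 68 1; 0 0 0 0.5 0 68 1",
  force=50,
)

```text
t: 28.45
tcp_pos: [540.1, -65.9, 31.3]
tool_rot: [[0.528, 0.849, 0.001], [0.849, -0.528, -0.0], [0.001, 0.001, -1.0]]
wrist_force: [-2.0, 1.8, 7.2]
grip_width: 32.9
gripper_force: 50.5
```

Call:
step_arm(
  plan="0 0 0 0 0 0 1; 0 0 0 0 0 -10 1; 0 0 0 0 0 -35 1; 0 0 0 0 0 -70 1; 0 0 0 0 0 -105 1; 0 0 0 0 0 -130 1; 0 0 8 0 0 -135 1; 0 0 16 0 0 -135 1; 0 0 24 0 0 -135 1; 0 0 32 0 0 -135 1",
)

```text
t: 29.45
tcp_pos: [539.8, -65.8, 166.4]
tool_rot: [[0.901, 0.435, 0.001], [0.435, -0.901, 0.0], [0.001, 0.0, -1.0]]
wrist_force: [0.1, 0.1, -0.4]
grip_width: 33.0
gripper_force: 49.8
```

```bash
python3 -c "
from h import *
legs((467.9,321.3,165,-85.7))"
```

```text
t 29.45 tcp [539.8 -65.8 166.4] phi -64.23 w 33.0 F [ 0.1  0.1 -0.4]
(467.9, 321.3, 165, -85.7) [-0.   -0.07 21.47] [ 103.6 -379.9    1.5]
```

Call:
step_arm(
  plan="0 0 7 12 -40 0 1; 0 0 14 24 -85 0 1; 0 0 21.5 36 -130 0 1; 0 0 21.5 48 -176 0 1; 0 0 21.5 60 -222 0 1; 0 0 21.5 73 -268 0 1; 0 0 21.5 85 -314 0 1; 0 0 21.5 97 -355 0 1; 0 0 21.5 103.6 -379.9 0 1; 0 0 21.5 103.6 -379.9 0 1",
)

```text
t: 30.45
tcp_pos: [464.0, 324.6, 165.7]
tool_rot: [[0.996, 0.085, -0.001], [0.085, -0.996, 0.002], [-0.0, -0.002, -1.0]]
wrist_force: [0.5, -1.0, -0.4]
grip_width: 33.0
gripper_force: 49.9
```

```bash
python3 -c "
from h import *
legs((467.9,321.3,38,-85.7))"
```

```text
t 30.45 tcp [464.  324.6 165.7] phi -85.1 w 33.0 F [ 0.5 -1.  -0.4]
(467.9, 321.3, 38, -85.7) [-0.11  0.02  0.6 ] [  3.6   3.9 127.7]
```

Call:
step_arm(
  plan="0 0 0 0 0 0 1; 0 0 0 0 0 5 1; 0 0 0 0 0 20 1; 0 0 0 0 0 40 1; 0 0 0 0 0 60 1; 0 0 0 0 0 80 1; 0 0 0 0 0 95 1; 0 0 0 0 0 102 1; 0 0 0 0 0 105 1; 0 0 0 0 0 105 1",
)

```text
t: 31.45
tcp_pos: [465.9, 320.6, 60.4]
tool_rot: [[0.997, 0.08, 0.0], [0.08, -0.997, 0.0], [0.0, -0.0, -1.0]]
wrist_force: [-0.0, -0.1, -0.4]
grip_width: 32.9
gripper_force: 49.9
```

```bash
python3 -c "
from h import *
legs((467.9,321.3,38,-85.7))"
```

```text
t 31.45 tcp [465.9 320.6  60.4] phi -85.42 w 32.9 F [-0.  -0.1 -0.4]
(467.9, 321.3, 38, -85.7) [-0.   -0.01  0.28] [ 2.1 -0.5 22.4]
```

Call:
step_arm(
  plan="0 0 0.3 1 -0.5 5 1; 0 0 0.3 2 -0.5 10 1; 0 0 0.3 2 -0.5 15 1; 0 0 0.3 2 -0.5 19 1; 0 0 0.3 2 -0.5 21 1; 0 0 0.3 2 -0.5 22 1; 0 0 0.3 2 -0.5 22.8 1; 0 0 0.3 2 -0.5 23.6 1; 0 0 0.3 2 -0.5 24.2 1; 0 0 0.3 2 -0.5 24.2 1",
)

```text
t: 32.45
tcp_pos: [467.6, 321.4, 36.0]
tool_rot: [[0.997, 0.075, -0.0], [0.075, -0.997, -0.0], [-0.0, 0.0, -1.0]]
wrist_force: [-0.4, -0.5, -1.6]
grip_width: 32.8
gripper_force: 49.9
```

Call:
step_arm(
  plan="0 0 0 0 0 0.4 1; 0 0 0 0 0 0.8 1; 0 0 0 0 0 1.2 1; 0 0 0 0 0 1.5 1; 0 0 0 0 0 1.5 1; 0 0 0 0 0 1.5 1; 0 0 0 0 0 1.5 1; 0 0 0 0 0 1.5 1; 0 0 0 0 0 1.5 1; 0 0 0 0 0 1.5 1",
)

```text
t: 33.45
tcp_pos: [467.6, 321.5, 35.3]
tool_rot: [[0.997, 0.075, 0.0], [0.075, -0.997, 0.0], [0.0, -0.0, -1.0]]
wrist_force: [-4.3, -2.1, 16.8]
grip_width: 33.0
gripper_force: 52.2
```

Call:
step_arm(
  plan="0 0 0 0 0 -0.6 1; 0 0 0 0 0 -0.6 0; 0 0 0 0 0 -0.6 -0.15; 0 0 0 0 0 -0.6 -0.15; 0 0 0 0 0 -0.6 -0.15; 0 0 0 0 0 -10 -0.15; 0 0 0 0 0 -35 -0.15; 0 0 0 0 0 -75 -0.15; 0 0 0 0 0 -115 -0.15; 0 0 0 0 0 -150 -0.15",
)

```text
t: 34.45
tcp_pos: [467.6, 321.1, 187.1]
tool_rot: [[0.997, 0.074, 0.001], [0.074, -0.997, -0.0], [0.001, 0.0, -1.0]]
wrist_force: [0.6, 0.3, 0.1]
grip_width: 49.1
gripper_force: 0.0
```

Call:
step_arm(
  plan="0 0 0 0 35 -10 -0.15; 0 0 0 10 80 -25 -0.15; 0 0 0 25 125 -35 -0.15; 0 0 0 42 170 -38 -0.15; 0 0 0 60 215 -38 -0.15; 0 0 0 80 258 -38 -0.15; 0 0 0 102 300 -38 -0.15; 0 0 0 125 340 -38 -0.15; 0 0 0 143 370 -38 -0.15; 0 0 0 150 385 -38 -0.15",
)

```text
t: 35.45
tcp_pos: [646.6, -54.8, 222.9]
tool_rot: [[0.997, 0.072, -0.0], [0.072, -0.997, -0.002], [-0.0, 0.002, -1.0]]
wrist_force: [-0.4, -0.1, -0.0]
grip_width: 48.8
gripper_force: 0.0
```

```bash
python3 - <<'E'
from h import *
from cell import viewer
legs((650.5,-80.4,200,-85.7),(650.5,-80.4,110,-85.7))
s=viewer.snapshot("scene");t=viewer.snapshot("top")
pickle.dump(s,open("scene2.pkl","wb"));pickle.dump(t,open("top2.pkl","wb"))
b=cv2.resize(t["pixels"][190:260,105:255],None,fx=5.3,fy=4,interpolation=cv2.INTER_CUBIC)
a=cv2.resize(s["pixels"][250:350,395:565],None,fx=4.7,fy=3.1,interpolation=cv2.INTER_CUBIC)
c=np.zeros((595,800,3),np.uint8);c[:280,:795]=b[:,:795];c[282:592,:799]=a[:310,:799]
cv2.imwrite("pics/s8.png",c)
E
```

```text
t 35.45 tcp [646.6 -54.8 222.9] phi -85.88 w 48.8 F [-0.4 -0.1 -0. ]
(650.5, -80.4, 200, -85.7) [ 0.11  0.01 -0.18] [ 2.1 25.8 23. ]
(650.5, -80.4, 110, -85.7) [ 0.11  0.01 -0.18] [  2.1  25.6 113. ]
```

View pics/s8.png

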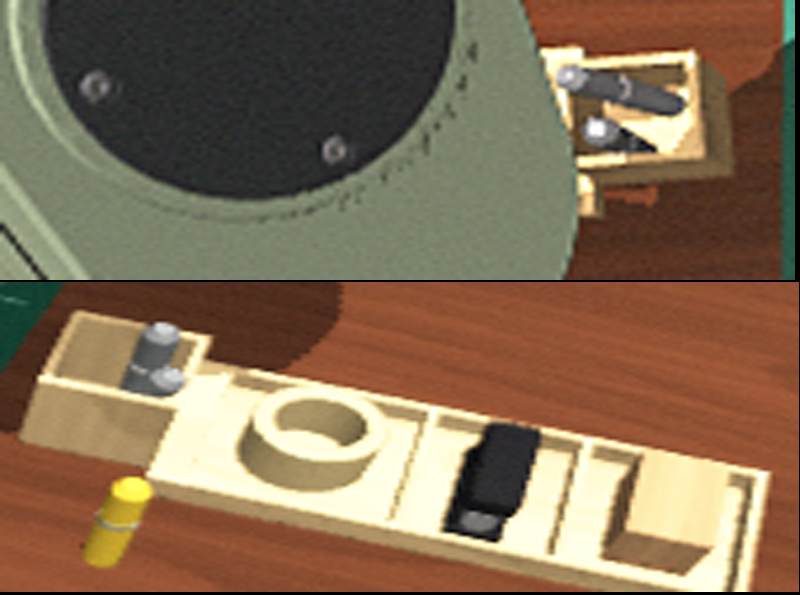

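The tape, stapler and block sit well in their bays. In the well, pen A leans along the +x wall with its top at s8 (572,78) and its foot near (675,100). Pen B stands at (597,128). I'll compute where the well is free.

```bash
python3 - <<'E'
from h import *
T=load("top2");S=load("scene2")
O=np.array([475.75,216.6]);a=np.radians(4.3);R=np.array([[np.cos(a),-np.sin(a)],[np.sin(a),np.cos(a)]])
def loc(P): return (R.T@(P[:2]-O)-[0,-125]).round(1)
def t(x,y,z): return loc(onz(T,105+x/5.3-.4,190+y/4-.4,z))
def s(x,y,z): return loc(onz(S,395+x/4.7-.4,250+(y-282)/3.1-.4,z))
print("Atop",t(570,77,86),s(163,328,86),"Afoot",t(672,100,8))
print("Btop",t(597,128,89),s(170,379,89),"Bfoot",t(650,150,6))
print("rim outer (z69) top:",[t(*p,69) for p in((697,53),(703,155))], "scene:",[s(*p,69) for p in((78,312),(213,338),(180,408),(40,379))])
print("ledge outer corner? scene z20",[s(*p,20)+[0,-125] for p in((148,480),(770,472))])
E
```

```text
Atop [17.7 19.3] [-17.    9.3] Afoot [17.5 -6.3]
Btop [-11.7   9.4] [22. 21.] Bfoot [-10.4   5.5]
rim outer (z69) top: [array([ 29.9, -30. ]), array([-26.8, -28.7])] scene: [array([-29.8, -27.4]), array([-30.3,  30.1]), array([26.7, 29.7]), array([ 26.4, -28.4])]
ledge outer corner? scene z20 [array([ 48.9, -94.9]), array([-50.7, 143.1])]
```

Call:
step_arm(
  plan="0 0 0 2 15 0 -0.2; 0 0 0 3 24 0 -0.2; 0 0 0 3 25 0 -0.2; 0 0 0 3 25 0 -0.2; 0 0 0 3 25 15 -0.2; 0 0 0 3 25 30 -0.2; 0 0 0 3 25 40 -0.2; 0 0 0 3 25 45 -0.2; 0 0 0 3 25 45 -0.2; 0 0 0 3 25 45 -0.2",
)

```text
t: 36.55
tcp_pos: [651.1, -75.9, 178.0]
tool_rot: [[0.997, 0.075, 0.001], [0.075, -0.997, -0.0], [0.001, 0.0, -1.0]]
wrist_force: [-0.0, -0.1, -0.7]
grip_width: 51.1
gripper_force: 0.0
```

```bash
python3 -c "
from h import *
legs((650.5,-80.4,110,-85.7))"
```

```text
t 36.55 tcp [651.1 -75.9 178. ] phi -85.7 w 51.1 F [-0.  -0.1 -0.7]
(650.5, -80.4, 110, -85.7) [ 0.02 -0.03  0.  ] [-0.9  4.4 68. ]
```

Call:
step_arm(
  plan="0 0 0 -1 4.5 10 -0.2; 0 0 0 -1 4.5 30 -0.2; 0 0 0 -1 4.5 50 -0.2; 0 0 0 -1 4.5 64 -0.2; 0 0 0 -1 4.5 68 -0.2; 0 0 0 -1 4.5 68 0.1; 0 0 0 -1 4.5 68 0.3; 0 0 0 -1 4.5 68 0.45; 0 0 0 -1 4.5 68 0.6; 0 0 0 -1 4.5 68 1",
  force=50,
)

```text
t: 37.55
tcp_pos: [650.6, -80.6, 110.4]
tool_rot: [[0.997, 0.075, 0.001], [0.075, -0.997, -0.0], [0.001, 0.0, -1.0]]
wrist_force: [-0.8, 1.7, 6.5]
grip_width: 20.7
gripper_force: 48.7
```

Call:
step_arm(
  plan="0 0 0 0 0 0 1; 0 0 0 0 0 0 1; 0 0 0 0 0 0 1; 0 0 0 0 0 -15 1; 0 0 0 0 0 -40 1; 0 0 0 0 0 -75 1; 0 0 0 0 0 -110 1; 0 0 0 0 0 -110 1; 0 0 0 -30 -20 -110 1; 0 0 0 -60 -50 -110 1",
)

```text
t: 38.55
tcp_pos: [585.4, -36.2, 219.9]
tool_rot: [[0.997, 0.073, 0.0], [0.073, -0.997, -0.001], [0.0, 0.001, -1.0]]
wrist_force: [1.9, -0.1, 0.3]
grip_width: 20.5
gripper_force: 48.9
```

```bash
python3 -c "
from h import *
legs((477.9,79.8,220,-85.7))"
```

```text
t 38.55 tcp [585.4 -36.2 219.9] phi -85.82 w 20.5 F [ 1.9 -0.1  0.3]
(477.9, 79.8, 220, -85.7) [ 0.06 -0.01 -0.12] [ -98.8 -123.5   -0.3]
```

Call:
step_arm(
  plan="0 0 0 -30 -37 0 1; 0 0 0 -55 -70 0 1; 0 0 0 -80 -100 0 1; 0 0 0 -95 -118 0 1; 0 0 0 -98 -123 0 1; 0 0 0 -98 -123 0 1; 0 0 0 -98 -123 0 1; 0 0 0 -98 -123 0 1; 0 0 0 -98 -123 0 1; 0 0 0 -98 -123 0 1",
)

```text
t: 39.55
tcp_pos: [479.9, 79.7, 219.4]
tool_rot: [[0.997, 0.074, -0.0], [0.074, -0.997, -0.0], [-0.0, 0.0, -1.0]]
wrist_force: [-0.8, 0.1, -0.4]
grip_width: 20.7
gripper_force: 49.0
```

```bash
python3 - <<'E'
from h import *
from cell import viewer
legs((477.9,79.8,114,-85.7))
s=viewer.snapshot("scene")
m=cv2.resize(s["pixels"][190:320,370:480],None,fx=4.6,fy=4.6,interpolation=cv2.INTER_CUBIC)
for z in(110,180):
  for P in((477.9,79.8,z),):
    u,v=proj(s,P);cv2.circle(m,(int((u-369.5)*4.6),int((v-189.5)*4.6)),4,(0,0,255),1)
cv2.imwrite("pics/s9.png",m)
E
```

```text
t 39.55 tcp [479.9  79.7 219.4] phi -85.74 w 20.7 F [-0.8  0.1 -0.4]
(477.9, 79.8, 114, -85.7) [ 0.02  0.01 -0.04] [ -2.   -0.3 105.4]
```

View pics/s9.png

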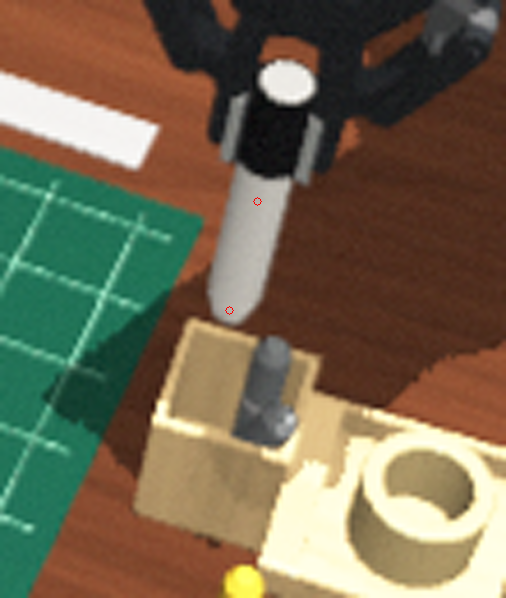

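The marker hangs upright with its foot at s9 (230,313), over the free half of the well. Both pens lie to the +y side. I'll lower it slowly.

Call:
step_arm(
  plan="0 0 0 -2 0 8 1; 0 0 0 -2 0 16 1; 0 0 0 -2 0 24 1; 0 0 0 -2 0 31 1; 0 0 0 -2 0 37 1; 0 0 0 -2 0 43 1; 0 0 0 -2 0 48 1; 0 0 0 -2 0 52 1; 0 0 0 -2 0 56 1; 0 0 0 -2 0 60 1",
)

```text
t: 40.6
tcp_pos: [477.8, 80.0, 159.2]
tool_rot: [[0.997, 0.075, 0.0], [0.075, -0.997, -0.0], [0.0, 0.0, -1.0]]
wrist_force: [-0.3, 0.7, -0.5]
grip_width: 20.0
gripper_force: 49.0
```

Call:
step_arm(
  plan="0 0 0 0 0 4 1; 0 0 0 0 0 8 1; 0 0 0 0 0 12 1; 0 0 0 0 0 16 1; 0 0 0 0 0 20 1; 0 0 0 0 0 24 1; 0 0 0 0 0 28 1; 0 0 0 0 0 32 1; 0 0 0 0 0 35 1; 0 0 0 0 0 38 1",
)

```text
t: 41.6
tcp_pos: [477.7, 80.0, 121.3]
tool_rot: [[0.997, 0.075, -0.0], [0.075, -0.997, -0.0], [-0.0, 0.0, -1.0]]
wrist_force: [0.7, 0.6, 0.3]
grip_width: 20.8
gripper_force: 49.0
```

Call:
step_arm(
  plan="0 0 0 0 0 1 1; 0 0 0 0 0 2 1; 0 0 0 0 0 3 1; 0 0 0 0 0 4 1; 0 0 0 0 0 5 1; 0 0 0 0 0 5.7 1; 0 0 0 0 0 6.4 1; 0 0 0 0 0 7 1; 0 0 0 0 0 7.4 1; 0 0 0 0 0 7.4 1",
)

```text
t: 42.6
tcp_pos: [477.8, 80.0, 114.3]
tool_rot: [[0.997, 0.075, 0.0], [0.075, -0.997, 0.0], [0.0, -0.0, -1.0]]
wrist_force: [-0.8, 0.5, 4.9]
grip_width: 20.5
gripper_force: 49.7
```

Call:
step_arm(
  plan="0 0 0 0 0 0.3 1; 0 0 0 0 0 0.6 1; 0 0 0 0 0 0.9 1; 0 0 0 0 0 0.9 1; 0 0 0 0 0 0.9 1; 0 0 0 0 0 0.9 1; 0 0 0 0 0 0.9 1; 0 0 0 0 0 0.9 1; 0 0 0 0 0 0.9 1; 0 0 0 0 0 0.9 1",
)

```text
t: 43.6
tcp_pos: [478.2, 79.9, 114.1]
tool_rot: [[0.997, 0.075, 0.002], [0.075, -0.997, 0.0], [0.002, -0.0, -1.0]]
wrist_force: [-1.7, -0.2, 25.3]
grip_width: 20.9
gripper_force: 51.8
```

The marker is seated: z rose 3.7–4 mm over its bench height, which matches the floor, with 25 N of contact. Release and lift.

Call:
step_arm(
  plan="0 0 0 0 0 -0.9 1; 0 0 0 0 0 -0.9 0.4; 0 0 0 0 0 -0.9 0.2; 0 0 0 0 0 -0.9 0; 0 0 0 0 0 -0.9 0; 0 0 0 0 0 -0.9 0; 0 0 0 0 0 -15 0; 0 0 0 0 0 -40 0; 0 0 0 0 0 -70 0; 0 0 0 0 0 -100 0",
)

```text
t: 44.6
tcp_pos: [477.4, 79.8, 214.3]
tool_rot: [[0.997, 0.075, -0.001], [0.075, -0.997, -0.0], [-0.001, 0.0, -1.0]]
wrist_force: [0.6, 0.8, -1.0]
grip_width: 42.2
gripper_force: 0.0
```

Call:
step_arm(
  plan="0 0 0 0 0 -15 0; 0 0 0 0 40 -20 0; 0 0 0 0 85 -20 0; 0 0 0 0 130 -20 0; 0 0 0 0 175 -20 0; 0 0 0 0 215 -20 0; 0 0 0 0 245 -20 0; 0 0 0 0 250 -20 0; 0 0 0 0 250 -20 0; 0 0 0 0 250 -20 0",
)

```text
t: 45.6
tcp_pos: [496.5, -168.1, 233.1]
tool_rot: [[0.997, 0.076, -0.0], [0.076, -0.997, 0.001], [-0.0, -0.001, -1.0]]
wrist_force: [0.8, -0.1, 0.1]
grip_width: 42.8
gripper_force: 0.0
```

```bash
python3 - <<'E'
from h import *
from cell import viewer
legs()
s=viewer.snapshot("scene");t=viewer.snapshot("top")
c=np.zeros((600,800,3),np.uint8)
a=cv2.resize(s["pixels"][170:370,320:580],(800,380),interpolation=cv2.INTER_CUBIC)
b=cv2.resize(t["pixels"][190:260,105:285],(800,218),interpolation=cv2.INTER_CUBIC)
c[:380]=a;c[382:]=b
cv2.imwrite("pics/s10.png",c)
E
```

```text
t 45.6 tcp [ 496.5 -168.1  233.1] phi -85.64 w 42.8 F [ 0.8 -0.1  0.1]
```

View pics/s10.png

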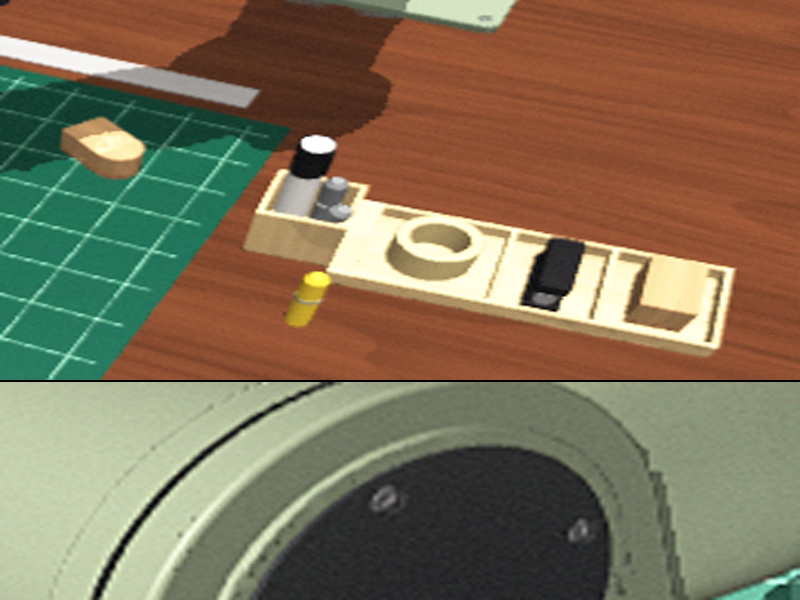

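The final picture shows the marker standing cap up at (315,165) with both pens beside it. The tape (437,248), stapler (553,272) and block (670,292) are in their bays, and the gripper is clear. Handing in.

```bash
python3 -c "
from cell import bot
print(bot.job_done())"
```

```text
the job is handed in; nothing more can be done
None
```

The caddy is repacked in the order asked and handed in at about 46 s. One fault on the way: a wrong-way move pressed the held stapler onto the well at 105 N (limit 120) and left one pen leaning; I regripped the stapler on the bench, both pens stayed in the well, and nothing else looked disturbed.

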